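# Point out the stray flux pot and its place in the kit tray

## Robot

A 6-joint arm with a two-finger parallel gripper is mounted at the origin on a cart in front of the work surface, level with it; the furniture and walls round the work are solid. World frame = base frame: x ahead of the robot, y to its left, z up, the work surface at z = 0. Lengths are in m, angles in rad, forces in N, time in s.
With the tool pointing down it reaches from about 0.25 to 0.8 m from the base axis. Payload 3.9 kg.
Tool frame: the origin (TCP) lies at the centre of the arm's flange, where the gripper is bolted on; the fingertips stand 173 mm ahead of it and the grasp point (between the pads) lies 155 mm ahead of it (manip.grasp_offset is the distance from the TCP to the grasp point, in m); z points along the fingers, y is the line along which they close (so a half turn about z gives the same grasp; the last joint's range is limited). The gripper opens to 85 mm and grips with 20 to 120 N. Pads are 22 mm wide; open, the fingers measure 114 mm over their backs; the gripper's body (76 mm by 85 mm) begins 54 mm behind the grasp point. The pads swing forward as they close: fully open they stand 13 mm farther back than shut.
Start: joints at [-1.299, 0.26, -0.138, 1.173, 0, 1.571], TCP at [0.141, -0.506, 0.405] pointing down, gripper open.
Joint ranges: [-2.78, 2.78], [-0.83, 1.72], [-1.28, 1.37], [-1.9, 2.12], [-1.57, 1.48], [-3.14, 3.14]. Speed limits (rad/s): [2.57, 2.57, 3.14, 3.14, 3.14, 3.14].

## Interface

Orientations are given as a unit quaternion [w, x, y, z].
In Python, from plant import manip gives the robot as it stands. Calls block until the motion is done:
- manip.goto(position, orientation): joint-space move of the TCP to a pose.
- manip.movel(position, vel=0.15, rotation=None): straight line of the TCP; rotation=None keeps the orientation; vel is the mean speed in m/s.
- manip.goto_joints(angles): joint-space move.
- manip.let_go() and manip.gripper_close(): open the fingers fully, or close them until they stop; the grip force is fixed at half the most.
- manip.pause(seconds).
- manip.solve_ik(position, orientation): joint angles nearest the present ones, or None.
- manip.get_obs(): the state.
- manip.snapshot(name): name is "side" or "top" or "wrist"; returns a dict with "img" (384x512x3 uint8, red, green, blue), "vertical_fov" (degrees; the focal length in pixels is half the picture's height over the tangent of half this angle, whatever the lens; pixels are square), "cx", "cy" (the principal point, pixels), "R" (3x3) and "t" (3): a world point X has camera coordinates R X + t; the wrist camera has in their place "mount" (4x4, takes a point from camera to tool coordinates, whose origin is the TCP and whose axes are the flange's). Camera axes: x right, y down, z forward; pixel columns grow to the right and rows downward; lengths in m; the calibration is good to about 2 mm. A picture is of the moment at which its call begins: read the wrist's pose just before it. There is no depth.
A pose or a line that the arm cannot do raises manip.PlanningError and nothing moves.
- manip.sign_off(): hands the job in; it is judged then, once.
The state is a dict: "time": time; "joints": joint angles; "dq": joint speeds; "joint_efforts": joint torques, N m; "ee_pos": TCP position; "eef_rot": TCP orientation; "force": force on the tool from outside, world axes, zero at the start; "ft_torque": the same for the moment, N m; "opening": finger opening in m; "gripper_force": force on a finger pad.
Only numpy, scipy, OpenCV 4.12 (cv2) and the standard library are available. Lean on these libraries where they do the work, as an engineer would, in place of code of your own. Each camera call takes 0.05 s, during which the arm holds its last target. There are 200 camera calls.

## Task

The flux pot with the dark green lid has been left out of the wooden solder kit tray. Show a workmate: point down at the pot's lid, with the fingertips over its middle and within about 5 cm above it, for a good two seconds, then point the same way at the empty bay with the green disc, where the pot belongs, for a good two seconds, and finish still pointing there. Touch nothing, move nothing, and point at nothing else on the way.

Things in the scene. Friction and masses are not known exactly. Their poses are not given: they have to be found in the camera images.
- flux_pot: The flux pot: round, amber-brown with a dark green lid, 52 mm in diameter, 30 mm high, loose, standing upright on the bench outside the tray among the scrap jar, filter disc and white tub, in any order. Origin: centre of its underside.
- green_pad: Green disc, 54 mm in diameter, 3 mm thick, fixed on the floor of the one empty bay of the tray; any of the four bays may be the empty one. Origin: centre of its underside, 5 mm above the bench, so its top is 8 mm above the bench.
- kit_tray: Light wooden tray fixed to the bench, 180 x 180 mm and 20 mm high, walls 5 mm, floor top 5 mm above the bench; a cross of thin dividers makes four square bays with centres 44 mm from the tray's middle along its x and along its y (87 mm apart). Origin: centre of its underside; z up; turned by up to 0.35 rad. The shut fingers have ample room above an empty bay between its neighbours.
- solder_spool: Reel of solder wire, white and blue, 55 mm wide, 43 mm high, loose in one bay. Origin: centre of its underside, 5 mm above the bench. Must not be touched or pointed at.
- tip_tinner: Small round grey tin, 33 mm wide, 10 mm high, loose in one bay. Origin: centre of its underside, 5 mm above the bench. Must not be touched or pointed at.
- pin_tub: Clear round tub with pins, 52 mm wide, 26 mm high, loose in one bay. Origin: centre of its underside, 5 mm above the bench. Must not be touched or pointed at.
- scrap_jar: Clear jar with black lid, 52 mm wide, 75 mm high, loose on the bench. Origin: centre of its underside. Must not be touched or pointed at.
- filter_disc: Round pink filter disc, 71 mm wide, 18 mm high, loose on the bench. Origin: centre of its underside. Must not be touched or pointed at.
- tub_white: Round off-white lidded tub, 88 mm wide, 43 mm high, loose on the bench. Origin: centre of its underside. Must not be touched or pointed at.
Not all that is in view belongs to the job. What is shaped like the flux_pot but pink is not meant.

How it is judged:
On the way, in this order (a step that is already met when the one before it is completed fails the run):
1. the fingertips point at the flux pot's lid from just above and dwell 1.5 s (horizontal distance between the grasp point and flux_pot below 0.022 m and height (world z) of the grasp point below 0.105 m), for 1.5 s.
2. the fingertips point at the empty bay's green disc from just above and dwell 1.5 s (horizontal distance between the grasp point and green_pad below 0.022 m and height (world z) of the grasp point below 0.083 m), for 1.5 s.
At the end, for the whole second after the job is handed in: the robot still points at the green disc (grasp point between the fingers within 22 mm of its middle seen from above and at most 75 mm above it, so the tips are within about 55 mm), and the pot and all the other loose things are upright where they were (within 6 mm) (all of step 2 and distance of each of flux_pot, solder_spool, tip_tinner, pin_tub, scrap_jar, filter_disc, tub_white from where it was at the start of the episode below 0.006 m and angle between flux_pot's own z axis and vertical below 0.1 rad and linear speed of flux_pot below 0.02 m/s); the robot touches nothing.
It fails at once if the robot touches something (contact force between any of the fingers, the arm and anything else above 0.3 N).
It fails at once if a loose thing is moved or lifted (distance of any of flux_pot, solder_spool, tip_tinner, pin_tub, scrap_jar, filter_disc, tub_white from where it was at the start of the episode above 0.01 m).
It fails at once if the robot points at something else (fingers' grasp point within 20 mm of its middle seen from above and less than 60 mm above its top) ((horizontal distance between the grasp point and solder_spool below 0.02 m and height (world z) of the grasp point below 0.108 m) or (horizontal distance between the grasp point and tip_tinner below 0.02 m and height (world z) of the grasp point below 0.075 m) or (horizontal distance between the grasp point and pin_tub below 0.02 m and height (world z) of the grasp point below 0.091 m) or (horizontal distance between the grasp point and scrap_jar below 0.02 m and height (world z) of the grasp point below 0.135 m) or (horizontal distance between the grasp point and filter_disc below 0.02 m and height (world z) of the grasp point below 0.078 m) or (horizontal distance between the grasp point and tub_white below 0.02 m and height (world z) of the grasp point below 0.103 m)).
It also fails if it takes over 38 s, if anything falls off the work surface, if the arm or the gripper's body presses on something with over 40 N, if the wrist force passes 120 N, or if a joint passes its speed limit or range.

## Working session

There is one attempt and no reset: what is moved stays moved. The work goes in short steps, each a Python script; the robot and the scene stay as the last script left them, time stands still between calls to the robot, and variables do not carry over. Pictures are saved under pics/ and viewed, at most 10 in all, crops included, and the job is handed in when it is done.

```bash
mkdir -p pics; python3 - <<'E'
from plant import manip
import cv2,pickle
d={}
for n in("top","side"):
    s=manip.snapshot(n);d[n]=s
    cv2.imwrite(f"pics/{n}.png",s["img"][:,:,::-1]); print(n,s["R"],s["t"],s["vertical_fov"],s["cx"],s["cy"])
pickle.dump(d,open("d.pkl","wb"))
print(manip.get_obs()["time"],manip.get_obs()["eef_rot"])
E
```

```text
top [[-0.01267196 -0.99967164  0.02227169]
 [-0.98363642  0.00845923 -0.17996621]
 [ 0.17971872 -0.02418777 -0.98342063]] [-0.04026918  0.58366189  0.98523296] 45.74335378196318 256.8306120192916 193.42385128920378
side [[-0.99953971  0.02451282  0.01787443]
 [-0.00263851  0.5167098  -0.85615654]
 [-0.03022271 -0.85580962 -0.51640729]] [0.58103757 0.05940364 0.87820031] 50.76216737139071 252.95243811581133 192.59223441815703
0.1 [-9.19498708e-04  9.90778319e-01  1.35489688e-01 -1.43766638e-04]
```

View pics/top.png

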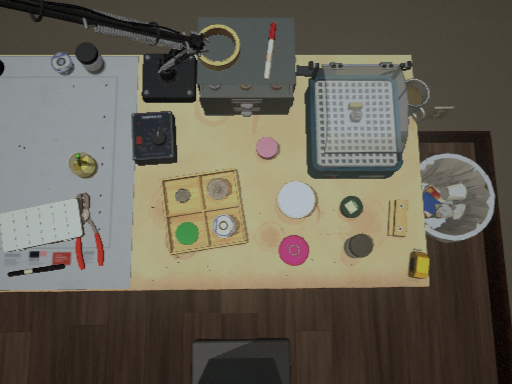

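View pics/side.png

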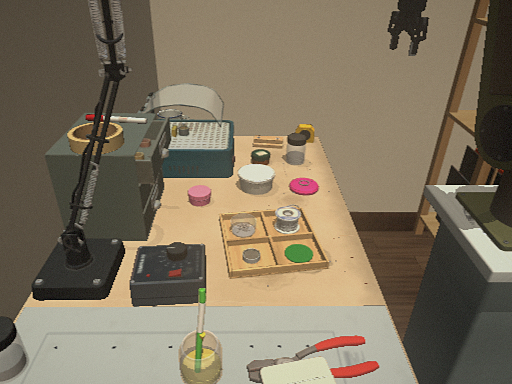

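The top view shows two pot-shaped things. The one at (351,207) has a dark green lid with a label, so it fits the description. The one at (267,148) is pink and is excluded. Nearby are the jar (360,245), the tub (297,200) and the filter disc (293,250). The empty bay with the green disc is at (187,233). Next I'll confirm the pot in a crop and measure.

```bash
cat > h.py <<'E'
import numpy as np,cv2
def ray(s,u,v,z):
    f=s["img"].shape[0]/2/np.tan(np.radians(s["vertical_fov"]/2))
    R=np.array(s["R"]);c=-R.T@np.array(s["t"]);d=R.T@np.array([(u-s["cx"])/f,(v-s["cy"])/f,1])
    return c+d*(z-c[2])/d[2]
def blob(m,u,v):
    cs,_=cv2.findContours(m.astype(np.uint8),cv2.RETR_EXTERNAL,cv2.CHAIN_APPROX_NONE)
    cs=[c for c in cs if len(c)>8 and cv2.pointPolygonTest(cv2.convexHull(c),(u,v),True)>-6]
    c=max(cs,key=cv2.contourArea);return cv2.fitEllipse(cv2.convexHull(c))
E
python3 - <<'E'
import pickle;from h import *
d=pickle.load(open("d.pkl","rb"))
out=[]
for n,p,g in(("top",(351,207),(187,233)),("side",(261,157),(298,253))):
    s=d[n];im=s["img"];hsv=cv2.cvtColor(im,cv2.COLOR_RGB2HSV)
    gm=(hsv[...,0]>45)&(hsv[...,0]<80)&(hsv[...,1]>130)
    e=blob(gm,*g);print(n,"pad",e,ray(s,*e[0],.008))
    dm=(hsv[...,2]<75)
    e=blob(dm,*p);print(n,"pot",e,ray(s,*e[0],.03))
    x,y=p;out.append(cv2.resize(im[y-35:y+55,x-70:x+70],None,fx=4,fy=3,interpolation=2))
cv2.imwrite("pics/crop.png",np.vstack(out)[:,:,::-1])
E
```

```text
top pad ((186.6040496826172, 232.78927612304688), (20.472259521484375, 21.113855361938477), 50.833709716796875) [0.49934456 0.1178258  0.008     ]
top pot ((298.6742858886719, 252.37403869628906), (484.5271301269531, 671.446533203125), 51.50923156738281) [ 0.44973695 -0.14095329  0.03      ]
side pad ((298.36083984375, 252.9751739501953), (17.86330223083496, 27.580293655395508), 97.902099609375) [0.49941975 0.11937801 0.008     ]
side pot ((259.929443359375, 155.13148498535156), (11.396549224853516, 20.032920837402344), 88.82438659667969) [ 0.55732547 -0.25268146  0.03      ]
```

View pics/crop.png

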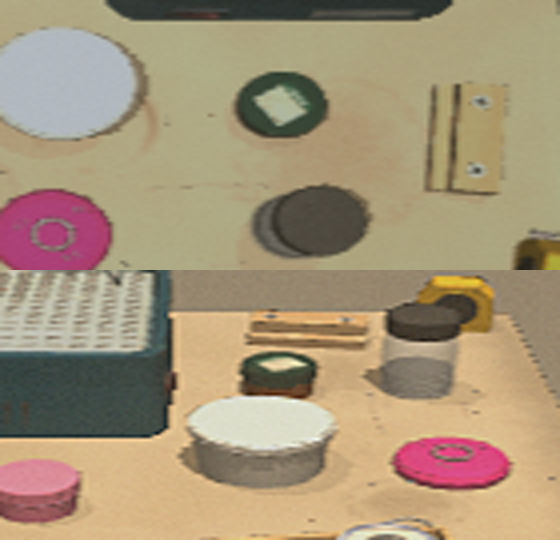

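The crop confirms the pot: dark green lid, amber-brown body, lid centre at top pixel (351.5,206.7). The scrap jar is the taller one with the black lid. I'll close the gripper, move to hover high over the pot and check with the wrist camera.

```bash
python3 - <<'E'
import pickle;from h import *
from plant import manip
d=pickle.load(open("d.pkl","rb"));p=ray(d["top"],351.5,206.7,.03);print("pot",p)
R=manip.get_obs()["eef_rot"]
manip.gripper_close()
q=[0,1,0,0]
for a in (np.array([0,1,0,0.]),np.array([0,.7071,.7071,0]),np.array([0,.7071,-.7071,0])):
    print(a,[manip.solve_ik([*xy,z],a) for xy,z in((p[:2],.252),((.4994,.1186),.225))])
manip.movel([p[0],p[1],.405],vel=.2)
o=manip.get_obs();s=manip.snapshot("wrist")
cv2.imwrite("pics/w.png",s["img"][:,:,::-1]);M=np.array(s["mount"]);print(M)
w,x,y,z=o["eef_rot"]
from scipy.spatial.transform import Rotation as Ro
Rw=Ro.from_quat([x,y,z,w]).as_matrix()
Rc=Rw@M[:3,:3];c=Rw@M[:3,3]+o["ee_pos"]
s["R"]=Rc.T;s["t"]=-Rc.T@c;pickle.dump(s,open("w.pkl","wb"));print(o["time"],o["ee_pos"],o["opening"],c)
E
```

```text
pot [ 0.55409608 -0.26755454  0.03      ]
[0. 1. 0. 0.] [array([-0.44984726,  0.50855097, -0.16617268,  0.89607267,  0.        ,
        2.69174539]), array([ 0.23316558,  0.38648182, -0.4660988 ,  0.71821571,  0.        ,
       -2.90842707])]
[0.     0.7071 0.7071 0.    ] [array([-0.44984726,  0.50855097, -0.16617268,  0.89607267,  0.        ,
        1.12094907]), array([ 0.23316558,  0.38648182, -0.4660988 ,  0.71821571,  0.        ,
        1.80396191])]
[ 0.      0.7071 -0.7071  0.    ] [array([-0.44984726,  0.50855097, -0.16617268,  0.89607267,  0.        ,
       -2.02064359]), array([ 0.23316558,  0.38648182, -0.4660988 ,  0.71821571,  0.        ,
       -1.33763074])]
[[ 4.54468616e-04 -9.46664846e-01 -3.22219589e-01  8.25473082e-02]
 [ 9.99999614e-01  1.88023976e-04  8.58025901e-04 -1.23218886e-04]
 [-7.51677949e-04 -3.22219854e-01  9.46664566e-01  2.98637149e-02]
 [ 0.00000000e+00  0.00000000e+00  0.00000000e+00  1.00000000e+00]]
3.4 [ 0.55355085 -0.26801512  0.40515076] 6.251893080839193e-05 [ 0.63305169 -0.24581732  0.37527117]
```

View pics/w.png

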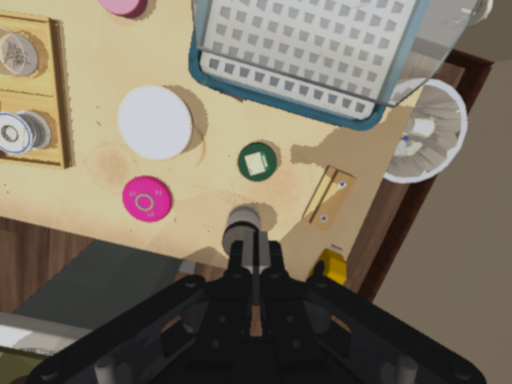

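In the wrist view the green-lidded pot is at (257.5,161), with the jar at (243,225), the tub at (155,122), the filter disc at (147,199) and the teal box above. I'll cast a ray to check the position, then point at the pot if the two views agree.

```bash
python3 - <<'E'
import pickle;from h import *
from plant import manip
s=pickle.load(open("w.pkl","rb"));p=ray(s,257.5,161,.03);print("pot wrist",p,"box rim@.1",ray(s,290,108,.1))
m=(p[:2]+[.5541,-.2676])/2
assert np.hypot(*(p[:2]-[.5541,-.2676]))<.012
g=manip.grasp_offset
manip.movel([*m,.405],vel=.1)
manip.movel([*m,.094+g],vel=.1)
manip.pause(2.3);o=manip.get_obs();print(o["time"],o["ee_pos"],o["force"])
manip.movel([*m,.405],vel=.15)
# check pad from the wrist on the way, at height
manip.movel([.4994,.1186,.405],vel=.2)
o=manip.get_obs();w=manip.snapshot("wrist");M=np.array(w["mount"])
from scipy.spatial.transform import Rotation as Ro
a,x,y,z=o["eef_rot"];T=Ro.from_quat([x,y,z,a]).as_matrix();Rc=T@M[:3,:3];c=T@M[:3,3]+o["ee_pos"]
w["R"]=Rc.T;w["t"]=-Rc.T@c
cv2.imwrite("pics/w2.png",w["img"][:,:,::-1])
h=cv2.cvtColor(w["img"],cv2.COLOR_RGB2HSV);gm=(h[...,0]>45)&(h[...,0]<80)&(h[...,1]>130)
n,_,st,ce=cv2.connectedComponentsWithStats(gm.astype(np.uint8))
for i in range(1,n):
    if st[i,4]>150: print(st[i],ce[i],ray(w,*ce[i],.008))
print(o["time"],o["ee_pos"])
E
```

```text
pot wrist [ 0.55811774 -0.26955899  0.03      ] box rim@.1 [ 0.63211133 -0.28091838  0.1       ]
7.7167 [ 0.55613108 -0.26859327  0.24871567] [ 0.15427143 -0.82072754 -0.12899679]
[ 238  143   38   36 1069] [256.33863424 160.46304958] [0.49967082 0.11665091 0.008     ]
11.0167 [0.49949989 0.11800809 0.40496917]
```

View pics/w2.png

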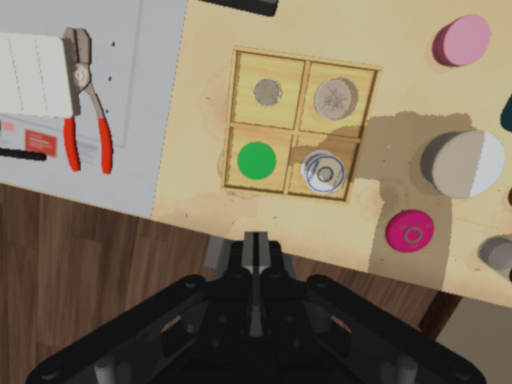

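The wrist view shows the green disc at (256,160), in the empty bay beside the spool (324,172). All three views agree to within 3 mm, so I'll descend and point at it.

```bash
python3 - <<'E'
from plant import manip
manip.movel([.4995,.1178,.071+manip.grasp_offset],vel=.1)
manip.pause(2.4);o=manip.get_obs();print(o["time"],o["ee_pos"],o["force"])
print(manip.sign_off())
E
```

```text
15.4083 [0.49952413 0.11781301 0.22571577] [ 0.08965621 -0.2907041   0.07437281]
the job is handed in; nothing more can be done
None
```

I pointed at the flux pot's lid for over two seconds, then at the green disc in the empty bay, and handed the job in still pointing there. It took about 15 s; the wrist force reading stayed under 1 N and I saw no sign of contact, but the sign-off returned no verdict.

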